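# Hang the inspection mirror in the bench cabinet

## Task

Take the inspection mirror out of its holder, lower it through the narrow opening in the cabinet's roof without it or the robot touching the roof, and hang its ring on the hook inside. Then, with the mirror hanging on it, press the stiff sliding hook down to its lower stop, seat it there with a short steady push of about 12 N (never more than 20 N), and let go so that the mirror hangs there upright and still. Leave the other things on the bench where they are.

Things in the scene. Friction and masses are not known exactly. Their poses are not given: they have to be found in the camera images.
- mirror: Hand inspection mirror, 0.13 kg, upright in its holder. Origin: centre of its underside; z up the handle, x normal to mirror and ring (front and back alike). Head 6 (x) x 36 x 36 mm; above it a steel ring (eye); black handle 14 x 14 mm, 80 to 210 mm above the origin. Hold it from above near the top of the handle (190 mm above the origin), so that the gripper stays above the roof.
- eye (a point): Centre of the mirror's ring, 59 mm above the mirror's origin; axes as the mirror's. The ring's axis is x; 8 mm thick in x, 42 mm outside and 30 mm inside diameter.
- stand: Grey fixed holder, 56 (x) x 90 (y) x 22 (z) mm, with a slot 9 (x) x 40 (y) mm, 18 mm deep, in which the mirror's head stands, 4 mm above the bench. Origin: centre of the underside, z up. Lift the mirror straight up and well clear (by 100 mm).
- cabinet: Fixed blue bench cabinet, 150 (x) x 240 (y) x 155 (z, with roof) mm: drawers at both sides of a tool well, 120 mm wide in y, with a clear window on its +x face and a hook on its -x wall. Origin: centre of the underside; z up. The well's floor is 4 mm above the origin.
- hook_place (a point): Fixed point of the cabinet at x = -29, y = 0, z = 100 mm in its frame, axes as the cabinet's: in plan, where the ring's centre should hang (10 mm either way along x will do). The hook's bar (round, 7 mm) runs along x through this plan position, but its HEIGHT is not measured: its rail was set by hand, and at the lower stop the bar's top is anywhere from 9 mm below to 9 mm above this point.
- hook_tip (a point): Fixed point of the cabinet at x = -12, y = 0, z = 100 mm in its frame: plan position of the hook's upturned tip (7 mm thick; its top 11 mm above the bar's top; height unmeasured). The ring goes over the tip from +x to -x, then down on to the bar (ring centre then 15 mm below the bar's top). Find the height by sight, or by touching the tip from above with the mirror's underside: under 4 N does not slide it.
- frame: The cabinet's fixed dark steel roof, 6 mm thick, top 155 mm above the cabinet's origin, with the narrow opening: x from -55 to +40 mm and y from -29 to +29 mm in the cabinet's frame. Neither the mirror nor the robot may touch it. Origin: 149 mm above the cabinet's origin, axes as the cabinet's.
- opening (a point): Centre of the opening at the roof's top face, at x = -7.5, y = 0, z = 155 mm in the cabinet's frame; axes as the cabinet's.
- hook (a joint): Height of the hook above its lower stop, m: 0 = at the lower stop, up to 0.03; starts between 0.012 and 0.026, to be added to the unmeasured height of the stop. The slide is stiff: it moves down under some 5 N and stays where it is left, also with the mirror's weight on it. The stop is backed by rubber and yields 1 mm per 4 N.
- screwdriver: Bystander: screwdriver 160 mm long lying on the bench; leave alone.
- jar: Bystander: clear jar with a red cap, 60 mm diameter, 75 mm high; leave alone.
- meter: Bystander: orange multimeter 140 x 75 x 34 mm, lying; leave alone.
- graphics_card: Bystander: graphics card about 200 x 115 x 36 mm, lying; leave alone.
Things that resemble listed ones, but are neither listed nor needed, are in the scene too. Of the things like the mirror, leave any that is pink or purple; of the rest the larger one is meant.

How it is judged:
By the outcome, as a careful person would: the job done as asked, in the order asked, and still so for the second after the job is handed in, with the robot touching nothing.
It also fails if it takes over 54 s, if anything falls off the work surface, if the arm or the gripper's body presses on something with over 40 N, if the wrist force passes 120 N, or if a joint passes its speed limit or range.

## Robot

A 7-joint arm with a two-finger parallel gripper is mounted at the origin on the work surface. World frame = base frame: x ahead of the robot, y to its left, z up, the work surface at z = 0. Lengths are in m, angles in rad, forces in N, time in s.
With the tool pointing down it reaches from about 0.4 to 0.85 m from the base axis. Payload 10.4 kg.
Tool frame: the origin (TCP) lies between the finger pads; the fingertips stand ahead of it and the grasp point (between the pads) lies 5 mm behind it (manip.tip_extent is the z of the fingertips in the tool frame, in m); z points along the fingers, y is the line along which they close (so a half turn about z gives the same grasp; the last joint's range is limited). The gripper opens to 85 mm and grips with 20 to 120 N. Pads are 22 mm wide; open, the fingers measure 114 mm over their backs; the gripper's body (76 mm by 85 mm) begins 54 mm behind the grasp point. The pads swing forward as they close: fully open they stand 13 mm farther back than shut.
Start: joints at [1.165, 0.332, -0.065, 1.46, 0.022, 1.35, -0.088], TCP at [0.233, -0.58, 0.245] pointing down, gripper open.
Joint ranges: [-2.6, 2.6], [-0.5, 2.12], [-1.47, 1.34], [0.16, 2.42], [-1.27, 4.41], [0.06, 2.06], [-2.6, 2.6]. Speed limits (rad/s): [2.22, 2.22, 2.79, 2.79, 3.14, 3.14, 3.14].

## Interface

Orientations are given as a unit quaternion [x, y, z, w].
In Python, from workcell import status, viewer, manip gives the robot as it stands.
- The arm moves only by the tool play_rows, never from a script. Its argument "plan" is one flat list of numbers, 7 for each row, row after row: the turn, a rotation vector about the tool's x, y, z in degrees, then the shift along the tool's x, y, z in m, then the opening, from 0 (shut) to 1 (fully open). In form: [ax, ay, az, dx, dy, dz, grip, ax, ay, az, dx, dy, dz, grip, ...]. A call has 1 to 20 rows; each row is the pose to reach, as a shift and turn from the pose commanded when the call began, along the tool's axes at that moment; what a row does not reach only later rows make up. A row lasts 1/8 s, in which the tool goes at most 62.5 mm and 10.7 degrees, less where a joint would pass 70% of its speed; a pose out of reach is approached as far as the arm can. A call with a gripper value outside its range is refused whole. The fingers move at their own pace and stop on an object; "squeeze" is the grip in N (left out, the last holds). Time passes only in rows, so rows that repeat a pose let the fingers close. It gives the time, the measured TCP pose, the force, the opening and the grip force at its end, in the units of the state.
- status.get_obs(): the state, without advancing time (a new reading comes with each control period).
- viewer.camera(name): name is "scene" or "top" or "wrist"; returns the picture (384x512x3 uint8, red, green, blue); there is no depth.
- viewer.camera_model(name): a dict with "fx", "fy", "cx", "cy" (pixels), "D" ([k1, k2, p1, p2, k3] as OpenCV has them; the pictures are not rectified), "R" (3x3) and "t" (3): a world point X has camera coordinates R X + t. Camera axes: x right, y down, z forward; pixel columns grow to the right and rows downward; lengths in m; the calibration is good to about 2 mm. A picture is of the moment at which its call begins: read the wrist's pose just before it. camera_model takes no time and is no camera call; for the wrist camera it gives the pose at the moment of the call.
- manip.hand_in(): hands the job in; it is judged then, once.
The state is a dict: "clock": time; "joint_pos": joint angles; "joint_velocities": joint speeds; "tau": joint torques, N m; "position": TCP position; "ee_rot": TCP orientation; "ft_force": force on the tool from outside, world axes, zero at the start; "torque": the same for the moment, N m; "grip_width": opening from 0.0 (shut) to 1.0 (fully open); "grasp_force": force on a finger pad.
Only numpy, scipy, OpenCV 4.12 (cv2) and the standard library are available. Lean on these libraries where they do the work, as an engineer would, in place of code of your own. Each camera call takes 0.05 s, during which the arm holds its last target. There are 200 camera calls.

## Working session

There is one attempt and no reset: what is moved stays moved. The work goes in short steps, Python scripts to look and compute and a tool call to move; the robot and the scene stay as the last step left them, time stands still between calls to the robot, and variables do not carry over. Pictures are saved under pics/ and viewed, at most 10 in all, crops included, and the job is handed in when it is done.

Besides the shell and the picture viewer there is one more tool, called after "Emit:" as name(argument=value, ...) on one line, values as JSON. play_rows: Moves the arm, as the interface text tells. Its arguments: {"type":"object","properties":{"plan":{"type":"array","items":{"type":"number"}},"squeeze":{"type":"number"}},"required":["plan"]}

```bash
mkdir -p pics; python3 - <<'E'
from workcell import status, viewer, manip
import cv2,json
o=status.get_obs();print(o['clock'],o['position'],o['ee_rot'],o['ft_force'],manip.tip_extent)
for n in('scene','top'):
    cv2.imwrite(f'pics/{n}0.png',cv2.resize(viewer.camera(n)[:,:,::-1],(800,600),interpolation=cv2.INTER_CUBIC))
    m=viewer.camera_model(n);print({k:(v.tolist() if hasattr(v,'tolist') else v) for k,v in m.items()})
E
```

```text
0.0 [ 0.23328422 -0.57943888  0.24450328] [ 9.81740986e-01  1.90221222e-01 -1.71508755e-04 -7.02336993e-04] [ 0.2402714  -0.03117129  0.24515456] 0.014
{'fx': 457.0170436234266, 'fy': 457.0170436234266, 'cx': 246.52330244020598, 'cy': 190.07294972543193, 'D': [0.010247364096952389, 0.0, 0.0, 0.0, 0.0], 'R': [[0.5879556429428957, 0.8086772695532449, -0.01868784737508442], [0.5639524300285234, -0.4263697400560241, -0.7072245056765791], [-0.5798843148392009, 0.4052775820008637, -0.7067420059194187]], 't': [-0.34245282002979155, -0.2545572895763542, 1.7949322247670358]}
{'fx': 461.51893794562545, 'fy': 461.51893794562545, 'cx': 253.52027595122988, 'cy': 187.43110792557962, 'D': [-0.17434866031062246, 0.0, 0.0, 0.0, 0.0], 'R': [[0.0010438186762359476, -0.9997673226281563, 0.021545557488707658], [-0.9807590247532372, -0.00522961463834207, -0.19515221365850147], [0.1952194811171521, -0.020927296425064173, -0.9805362830903748]], 't': [-0.04002853313142862, 0.5984908795996298, 1.4072957623980253]}
```

View pics/scene0.png

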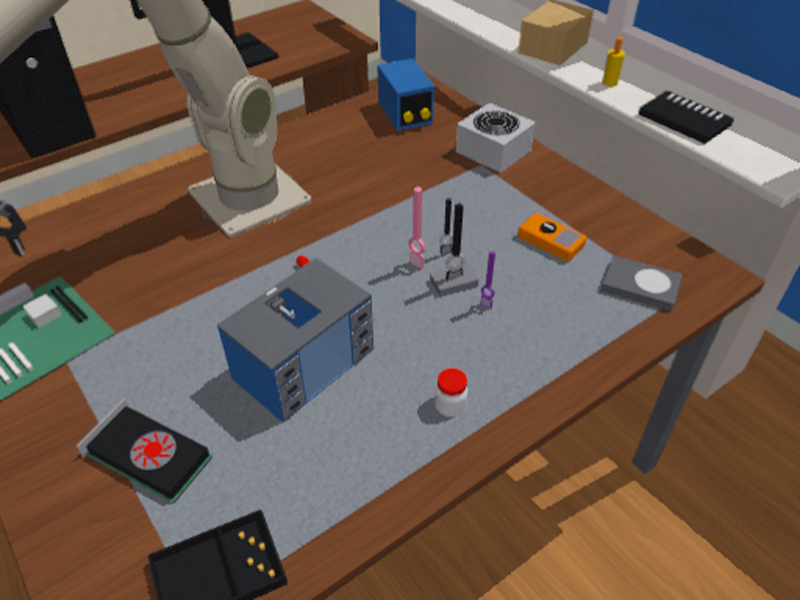

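View pics/top0.png

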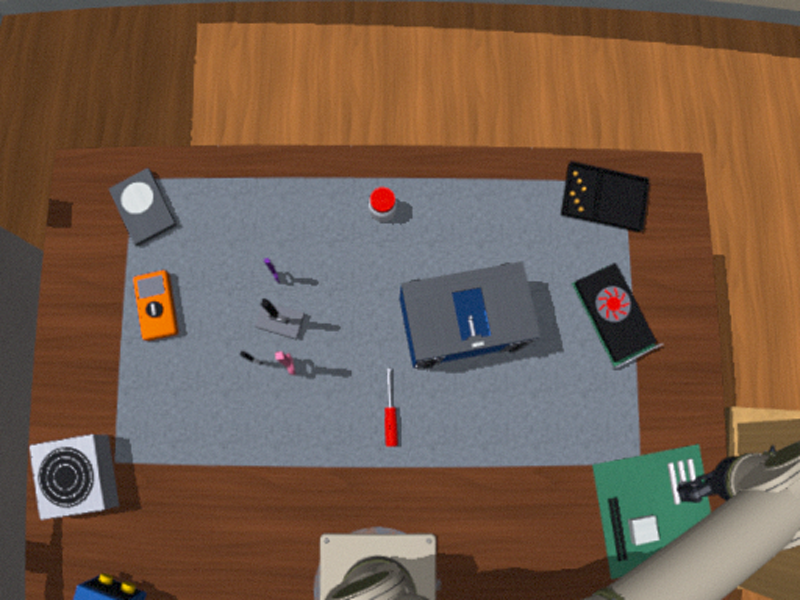

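```bash
cat > h.py <<'E'
import numpy as np,cv2
from workcell import status,viewer,manip
from scipy.spatial.transform import Rotation as Ro
def ray(m,uv):
    K=np.array([[m['fx'],0,m['cx']],[0,m['fy'],m['cy']],[0,0,1]])
    p=cv2.undistortPoints(np.array(uv,float).reshape(-1,1,2),K,np.array(m['D'],float)).reshape(-1,2)
    R=np.array(m['R']);d=np.c_[p,np.ones(len(p))]@R
    return -R.T@np.array(m['t']),d
def onz(m,uv,z):
    c,d=ray(m,uv);return c+d*((z-c[2])/d[:,2])[:,None]
def proj(m,X):
    K=np.array([[m['fx'],0,m['cx']],[0,m['fy'],m['cy']],[0,0,1]])
    return cv2.projectPoints(np.array(X,float).reshape(-1,3),cv2.Rodrigues(np.array(m['R'],float))[0],np.array(m['t'],float),K,np.array(m['D'],float))[0].reshape(-1,2)
def tri(ms,uvs):
    A=np.zeros((3,3));b=np.zeros(3)
    for m,uv in zip(ms,uvs):
        c,d=ray(m,[uv]);d=d[0]/np.linalg.norm(d[0]);P=np.eye(3)-np.outer(d,d);A+=P;b+=P@c
    return np.linalg.solve(A,b)
def crop(im,x,y,w,h,W,H): return cv2.resize(im[y:y+h,x:x+w],(W,H),interpolation=cv2.INTER_CUBIC)
E
python3 - <<'E'
from h import *
s=viewer.camera('scene')[:,:,::-1];t=viewer.camera('top')[:,:,::-1]
a=np.hstack([crop(t,150,180,60,45,400,300),crop(t,250,160,100,75,400,300)])
b=np.hstack([crop(s,255,120,80,60,400,300),crop(s,140,160,100,75,400,300)])
cv2.imwrite('pics/m1.png',np.vstack([a,b]))
E
```

```text
(no output)
```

View pics/m1.png

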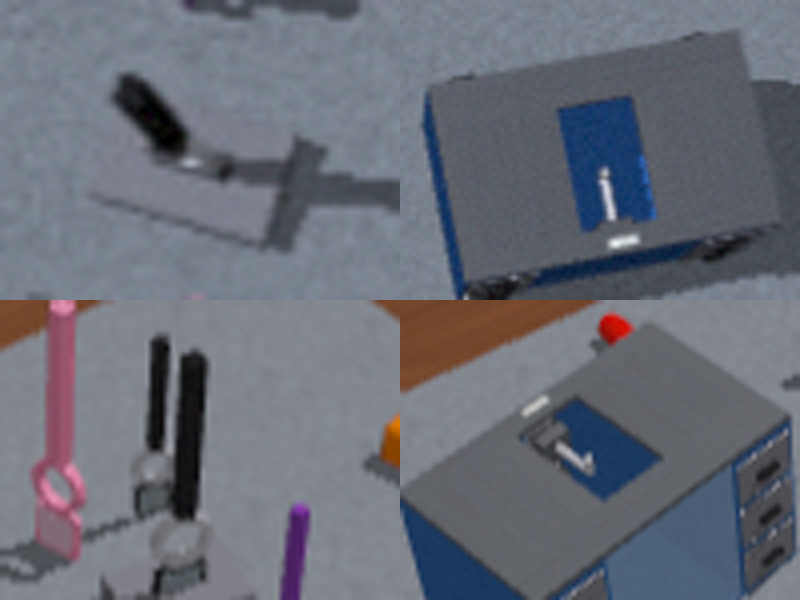

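```bash
python3 - <<'E'
from h import *
s=viewer.camera_model('scene');t=viewer.camera_model('top')
T=lambda p:[(250+(p[0]-400)/4-.4),160+p[1]/4-.4]
M=lambda p:[150+p[0]/6.667-.4,180+p[1]/6.667-.4]
C=onz(t,[T(p) for p in[(428,90),(740,32),(780,220),(462,282)]],.155);print(C.round(4))
O=onz(t,[T(p) for p in[(557,110),(632,97),(657,220),(582,232)]],.155);print(O.round(4))
c=C.mean(0);print('cab',c,'open',O.mean(0))
for a,b in((0,1),(3,2)):
    for X in(C,O):
        d=X[a]-X[b];print('yaw',np.degrees(np.arctan2(-d[0],d[1])),np.linalg.norm(d))
for a,b in((0,3),(1,2)):
    for X in(C,O):
        d=X[a]-X[b];print('yaw',np.degrees(np.arctan2(d[1],d[0])),np.linalg.norm(d))
S=lambda p:[140+(p[0]-400)/4-.4,160+(p[1]-300)/4-.4]
SM=lambda p:[255+p[0]/5-.4,120+(p[1]-300)/5-.4]
print('roof scene',onz(s,[S(p) for p in[(400,498),(650,322),(790,415),(530,600)]],.155).round(4))
print('open scene',onz(s,[S(p) for p in[(577,397),(662,457),(605,500),(519,436)]],.155).round(4))
print('tip',tri([t,s],[T((604,170)),S((592,462))]))
print('handle top',tri([t,s],[M((128,82)),SM((193,357))]), onz(t,[M((128,82))],.214),onz(s,[SM((193,357))],.214))
print('stand',onz(t,[M(p) for p in[(92,192),(265,245),(115,110),(290,140)]],.022).round(4))
print('head base, ring',onz(t,[M((205,162))],.06))
E
```

```text
[[ 0.5958 -0.0452  0.155 ]
 [ 0.642  -0.2811  0.155 ]
 [ 0.4988 -0.3065  0.155 ]
 [ 0.4528 -0.07    0.155 ]]
[[ 0.5811 -0.1412  0.155 ]
 [ 0.5913 -0.1976  0.155 ]
 [ 0.4988 -0.2143  0.155 ]
 [ 0.4898 -0.1585  0.155 ]]
cab [ 0.54734272 -0.17571058  0.155     ] open [ 0.5402623  -0.17790037  0.155     ]
yaw 11.081119935965258 0.24032597078376763
yaw 10.254017567110022 0.057300289448259704
yaw 11.02647191946958 0.24089452638457182
yaw 9.16404437046588 0.05650285458770512
yaw 9.836138936505481 0.1451767159986815
yaw 10.696414596850257 0.092986222629487
yaw 10.062060983408587 0.14539520348179558
yaw 10.199381089642332 0.09405831763188163
roof scene [[ 0.5067 -0.3076  0.155 ]
 [ 0.4565 -0.0721  0.155 ]
 [ 0.603  -0.0449  0.155 ]
 [ 0.6409 -0.2805  0.155 ]]
open scene [[ 0.4938 -0.1583  0.155 ]
 [ 0.5829 -0.1413  0.155 ]
 [ 0.594  -0.1949  0.155 ]
 [ 0.5034 -0.2119  0.155 ]]
tip [ 0.53973898 -0.17680951  0.13610882]
handle top [0.55306275 0.20471778 0.21472713] [[0.55363224 0.20550992 0.214     ]] [[0.55214002 0.2045564  0.214     ]]
stand [[0.5352 0.2531 0.022 ]
 [0.5099 0.1679 0.022 ]
 [0.5758 0.2433 0.022 ]
 [0.5615 0.157  0.022 ]]
head base, ring [[0.5442406  0.19294884 0.06      ]]
```

```bash
cat >> h.py <<'E'
def goal(p,yawx,o=None,p0=None):
    """row for tool-down pose at p with tool x at yaw (deg)"""
    o=o or status.get_obs();R0=Ro.from_quat(o['ee_rot'])
    R=Ro.from_matrix(np.array([[np.cos(a:=np.radians(yawx)),np.sin(a),0],[np.sin(a),-np.cos(a),0],[0,0,-1.]]).T.T)
    rv=(R0.inv()*R).as_rotvec(degrees=True);d=R0.inv().apply(np.array(p)-(o['position'] if p0 is None else p0))
    print('turn',rv.round(2),'shift',d.round(4))
E
python3 - <<'E'
from h import *
goal([.233,-.579,.42],21.9)
goal([.53,-.177,.42],100.6)
goal([.553,.205,.38],73.5)
m=viewer.camera_model('wrist');R=np.array(m['R']);print('cam c',-R.T@np.array(m['t']),'fwd',R[2],'right',R[0],m['fx'])
t=viewer.camera_model('top')
print(onz(t,[[183,226],[157,227],[170,167]],.2))
E
```

```text
turn [-0.05  0.    0.03] shift [-1.000e-04 -8.000e-04 -1.752e-01]
turn [-4.000e-02 -3.000e-02 -7.867e+01] shift [ 0.4256 -0.2628 -0.175 ]
turn [-5.000e-02 -2.000e-02 -5.157e+01] shift [ 0.5896 -0.6085 -0.1347]
cam c [ 0.29992857 -0.55264823  0.3726097 ] fwd [-0.26560171 -0.10587994 -0.9582511 ] right [ 0.37396325 -0.92744278 -0.00117682] 289.0584826520328
[[0.45842996 0.1640827  0.2       ]
 [0.45492222 0.23812446 0.2       ]
 [0.62972547 0.20711903 0.2       ]]
```

Emit:
play_rows(plan=[0, 0, 0, 0, 0, -0.06, 0.6, 0, 0, -10, 0.05, -0.03, -0.12, 0.6, 0, 0, -78.6, 0.426, -0.263, -0.175, 0.6, 0, 0, -78.6, 0.426, -0.263, -0.175, 0.6, 0, 0, -78.6, 0.426, -0.263, -0.175, 0.6, 0, 0, -78.6, 0.426, -0.263, -0.175, 0.6, 0, 0, -78.6, 0.426, -0.263, -0.175, 0.6, 0, 0, -78.6, 0.426, -0.263, -0.175, 0.6, 0, 0, -78.6, 0.426, -0.263, -0.175, 0.6, 0, 0, -78.6, 0.426, -0.263, -0.175, 0.6, 0, 0, -78.6, 0.426, -0.263, -0.175, 0.6, 0, 0, -78.6, 0.426, -0.263, -0.175, 0.6, 0, 0, -78.6, 0.426, -0.263, -0.175, 0.6])

```text
clock: 1.82
position: [0.5298, -0.178, 0.4201]
ee_rot: [0.64, 0.768, -0.0, -0.0]
ft_force: [-0.2, 0.2, -0.0]
grip_width: 0.602
grasp_force: 0.0
```

```bash
python3 - <<'E'
from h import *
import pickle
o=status.get_obs();m=viewer.camera_model('wrist');im=viewer.camera('wrist')
print(o['clock'],o['position'],o['ee_rot'],o['joint_pos'].round(2) if hasattr(o['joint_pos'],'round') else o['joint_pos'],o['ft_force'])
pickle.dump((o,m),open('w1.pkl','wb'));cv2.imwrite('pics/w1.png',cv2.resize(im[:,:,::-1],(800,600),interpolation=cv2.INTER_CUBIC));np.save('w1',im)
goal([.553,.205,.38],73.5)
E
```

```text
1.825 [ 0.52975793 -0.17804429  0.42014127] [ 6.40103935e-01  7.68288273e-01 -2.84327289e-04 -2.62839776e-05] [ 0.68  0.19 -0.52  1.29  0.1   1.68  0.35] [-0.23285297  0.19013309 -0.0177975 ]
turn [-1.000e-02  2.000e-02  2.691e+01] shift [0.3724 0.092  0.0401]
```

View pics/w1.png

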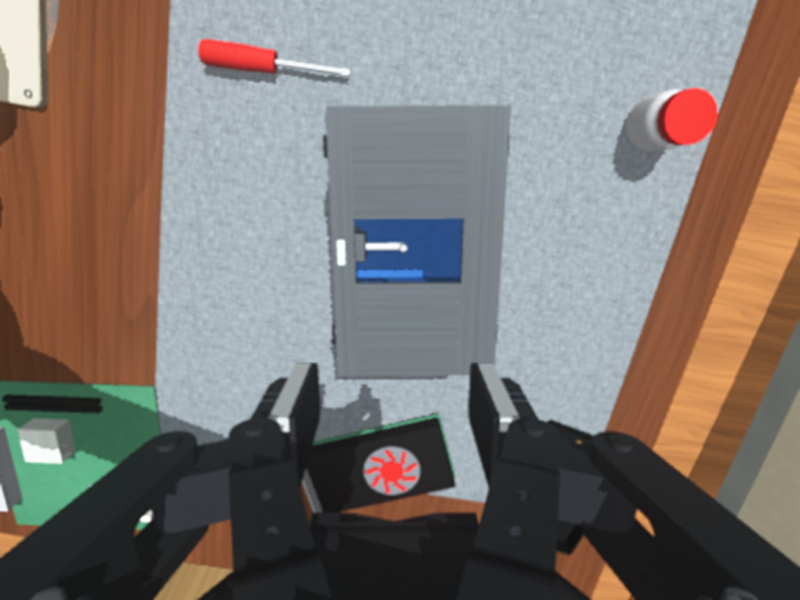

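```bash
python3 - <<'E'
from h import *
import pickle
o,m=pickle.load(open('w1.pkl','rb'))
S=lambda p:[p[0]*.64-.2,p[1]*.64-.2]
for n,P in(('roof',[(327,107),(509,106),(497,377),(336,378)]),('open',[(355,219),(463,219),(462,283),(355,282)])):
    C=onz(m,[S(p) for p in P],.155);print(n,C.round(4)[:,:2].tolist(),C.mean(0))
    for a,b in((1,0),(2,3)): d=C[a]-C[b];print(np.degrees(np.arctan2(d[1],d[0])),np.linalg.norm(d))
    for a,b in((0,3),(1,2)): d=C[a]-C[b];print(np.degrees(np.arctan2(-d[0],d[1])),np.linalg.norm(d))
for z in(.12,.13,.14):print(z,onz(m,[S((404,247))],z))
s=viewer.camera_model('scene');t=viewer.camera_model('top')
T=lambda p:[(250+(p[0]-400)/4-.4),160+p[1]/4-.4]
Sc=lambda p:[140+(p[0]-400)/4-.4,160+(p[1]-300)/4-.4]
print(tri([t,s,m],[T((604,170)),Sc((592,462)),S((404,247))]))
E
```

```text
roof [[0.4543, -0.072], [0.5989, -0.0444], [0.6482, -0.2803], [0.4965, -0.3092]] [ 0.54943943 -0.17649659  0.155     ]
10.777319005998578 0.14718973948475783
10.785518009639278 0.15439134318027903
10.090680571135707 0.2410032308272626
11.802854216130479 0.24100243571386415
open [[0.4907, -0.1567], [0.5824, -0.1398], [0.5943, -0.1956], [0.4996, -0.2121]] [ 0.54173364 -0.17608211  0.155     ]
10.439864675198372 0.09319772673543938
9.872650810351862 0.09612794833311616
9.037836069899374 0.056104580754218814
11.99922676199979 0.05706054283600492
0.12 [[ 0.53878882 -0.17896372  0.12      ]]
0.13 [[ 0.53824258 -0.17726893  0.13      ]]
0.14 [[ 0.53769635 -0.17557414  0.14      ]]
[ 0.53894859 -0.17657925  0.13545979]
```

Emit:
play_rows(plan=[0, 0, 26.9, 0.372, 0.092, 0.04, 0.6, 0, 0, 26.9, 0.372, 0.092, 0.04, 0.6, 0, 0, 26.9, 0.372, 0.092, 0.04, 0.6, 0, 0, 26.9, 0.372, 0.092, 0.04, 0.6, 0, 0, 26.9, 0.372, 0.092, 0.04, 0.6, 0, 0, 26.9, 0.372, 0.092, 0.04, 0.6, 0, 0, 26.9, 0.372, 0.092, 0.04, 0.6, 0, 0, 26.9, 0.372, 0.092, 0.04, 0.6, 0, 0, 26.9, 0.372, 0.092, 0.04, 0.6])

```text
clock: 3.0
position: [0.5536, 0.2036, 0.3805]
ee_rot: [0.801, 0.598, -0.0, 0.001]
ft_force: [-0.0, 0.2, -0.2]
grip_width: 0.602
grasp_force: 0.0
```

```bash
python3 - <<'E'
from h import *
import pickle
o=status.get_obs();m=viewer.camera_model('wrist');im=viewer.camera('wrist')
print(o['clock'],o['position'],o['ee_rot'],o['joint_pos'],o['ft_force'])
pickle.dump((o,m),open('w2.pkl','wb'));np.save('w2',im)
print(proj(m,[[.553,.205,.214],[.553,.205,.022]]))
cv2.imwrite('pics/w2.png',crop(im[:,:,::-1],128,96,256,192,800,600))
E
```

```text
3.0 [0.55355162 0.20363012 0.38048521] [ 8.01439175e-01  5.98076008e-01 -8.59030446e-05  5.74451769e-04] [ 0.1315481   0.29797252 -0.73119779  1.28945858  0.1987898   1.62637268
 -0.8547401 ] [-0.01468723  0.1872198  -0.19803292]
[[251.72958518 176.27358715]
 [251.63564889 149.33943426]]
```

View pics/w2.png

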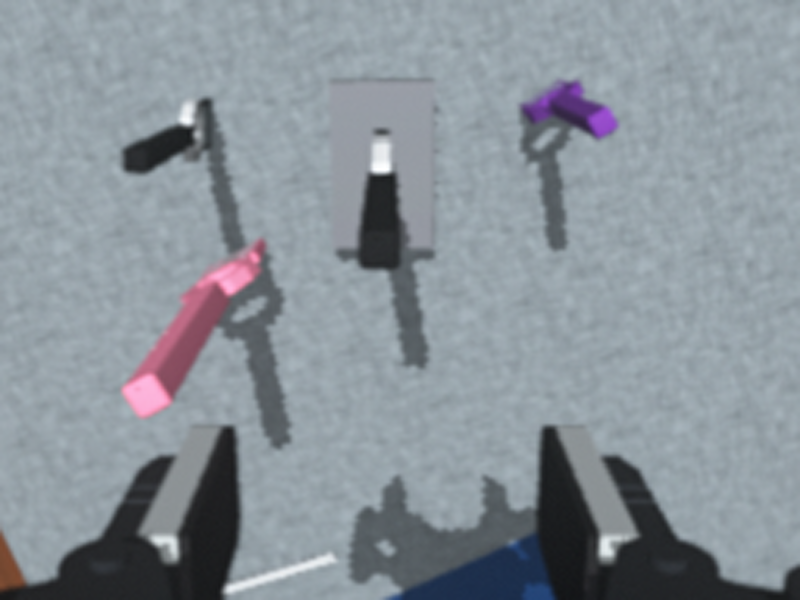

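```bash
python3 - <<'E'
from h import *
import pickle
o,m=pickle.load(open('w2.pkl','rb'))
S=lambda p:[p[0]/3.125+128-.35,p[1]/3.125+96-.35]
h=onz(m,[S((380,249))],.214)[0];C=onz(m,[S(p) for p in[(331,80),(434,80),(436,248),(333,248)]],.022)
print(h,C.mean(0),C.round(4))
for a,b in((1,0),(2,3)): d=C[a]-C[b];print(np.degrees(np.arctan2(d[1],d[0])),np.linalg.norm(d))
for a,b in((0,3),(1,2)): d=C[a]-C[b];print(np.degrees(np.arctan2(-d[0],d[1])),np.linalg.norm(d))
E
```

```text
[0.55080431 0.2067085  0.214     ] [0.55122235 0.20644042 0.022     ] [[0.5377 0.2576 0.022 ]
 [0.5895 0.2423 0.022 ]
 [0.5661 0.1549 0.022 ]
 [0.5115 0.171  0.022 ]]
-16.518037106713038 0.05400967740920008
-16.528152739494022 0.056900936008801195
-16.82665165320634 0.09043819618453466
-14.995442260411608 0.09047887608132534
```

```bash
python3 - <<'E'
from h import *
goal([.551,.2065,.189],73.6)
E
```

```text
turn [ 0.05  0.04 -0.16] shift [ 0.0022 -0.0035  0.1916]
```

Emit:
play_rows(plan=[0, 0, 0, 0.002, -0.0035, 0.05, 0.6, 0, 0, 0, 0.002, -0.0035, 0.1, 0.6, 0, 0, 0, 0.002, -0.0035, 0.15, 0.6, 0, 0, 0, 0.002, -0.0035, 0.18, 0.6, 0, 0, 0, 0.002, -0.0035, 0.1916, 0.6, 0, 0, 0, 0.002, -0.0035, 0.1916, 0.6, 0, 0, 0, 0.002, -0.0035, 0.1916, 0.3, 0, 0, 0, 0.002, -0.0035, 0.1916, 0.1, 0, 0, 0, 0.002, -0.0035, 0.1916, 0.1, 0, 0, 0, 0.002, -0.0035, 0.1916, 0.1, 0, 0, 0, 0.002, -0.0035, 0.1916, 0.1], squeeze=70)

```text
clock: 4.42
position: [0.5508, 0.209, 0.19]
ee_rot: [0.801, 0.599, 0.001, 0.001]
ft_force: [0.7, -0.5, 7.2]
grip_width: 0.147
grasp_force: 68.6
```

Emit:
play_rows(plan=[0, 0, 0, 0, 0, -0.005, 0.1, 0, 0, 0, 0, 0, -0.015, 0.1, 0, 0, 0, 0, 0, -0.035, 0.1, 0, 0, 0, 0, 0, -0.07, 0.1, 0, 0, 0, 0, 0, -0.11, 0.1, 0, 0, 0, 0, 0, -0.15, 0.1, 0, 0, 0, 0, 0, -0.19, 0.1, 0, 0, 0, 0, 0, -0.19, 0.1, 0, 0, 0, 0, 0, -0.19, 0.1, 0, 0, 0, 0, 0, -0.19, 0.1])

```text
clock: 5.68
position: [0.5497, 0.2085, 0.3778]
ee_rot: [0.801, 0.599, -0.001, -0.0]
ft_force: [0.5, 1.3, -1.0]
grip_width: 0.151
grasp_force: 68.4
```

```bash
python3 - <<'E'
from h import *
o=status.get_obs();m=viewer.camera_model('wrist');im=viewer.camera('wrist')
print(o['clock'],o['position'],o['ee_rot'],o['ft_force'],o['grasp_force'])
R=Ro.from_quat(o['ee_rot'])
P=lambda x,y,z:o['position']+R.apply([x,y,z])
print('proj tool (0,0,185-59..), bottom',proj(m,[P(0,0,.126),P(0,0,.185),P(0,0,.105)]).round(1).tolist())
cv2.imwrite('pics/w3.png',crop(im[:,:,::-1],160,130,192,144,800,600))
s=viewer.camera('scene');ms=viewer.camera_model('scene');print(proj(ms,[P(0,0,.126),P(0,0,.185)]))
goal([.5602,-.1745,.38],100.6)
E
```

```text
5.675 [0.54969332 0.20852277 0.37781308] [ 8.00545272e-01  5.99271672e-01 -8.34390752e-04 -1.83547495e-04] [ 0.49826368  1.30060816 -0.99730051] 68.40196251869202
proj tool (0,0,185-59..), bottom [[252.9, 188.1], [252.7, 173.5], [253.0, 194.9]]
[[294.29014472 120.10560475]
 [293.21182147 135.54121863]]
turn [ -0.07   0.04 -26.97] shift [-0.3646  0.1179 -0.0019]
```

View pics/w3.png

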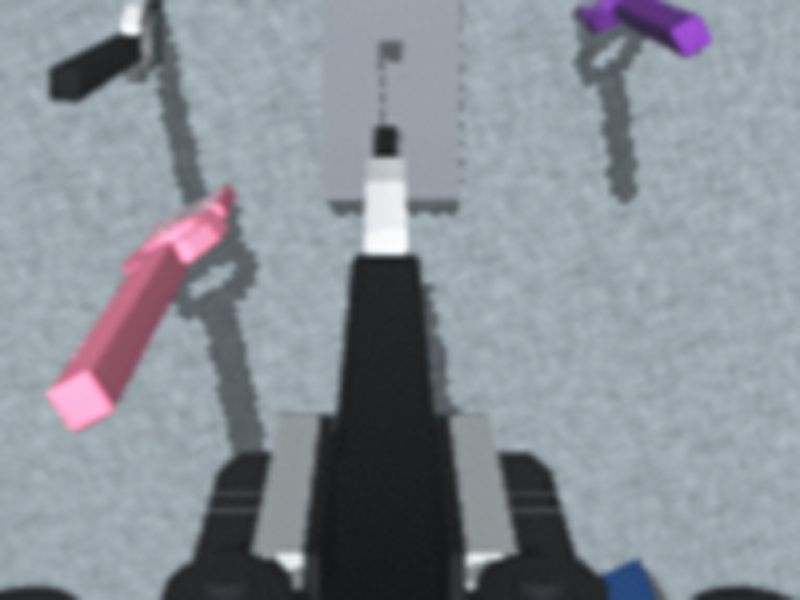

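```bash
python3 - <<'E'
from h import *
o=status.get_obs();m=viewer.camera_model('wrist');R=Ro.from_quat(o['ee_rot'])
P=lambda x,y,z:o['position']+R.apply([x,y,z])
for dx in(-.004,-.002,0):
    q=proj(m,[P(.007+dx,0,.105),P(.018+dx,0,.148),P(.018+dx,0,.184)])
    print(dx,((q-[160,130])*4.167+1.6).round(0).tolist())
E
```

```text
-0.004 [[389.0, 258.0], [389.0, 160.0], [388.0, 131.0]]
-0.002 [[389.0, 248.0], [389.0, 152.0], [388.0, 124.0]]
0 [[389.0, 239.0], [389.0, 143.0], [388.0, 116.0]]
```

```bash
python3 - <<'E'
from h import *
goal([.538,-.1745,.385],100.5)
E
```

```text
turn [ -0.07   0.04 -26.87] shift [-0.3709  0.0966 -0.0068]
```

Emit:
play_rows(plan=[0, 0, 0, -0.03, 0.01, -0.01, 0.1, 0, 0, -10, -0.08, 0.022, -0.01, 0.1, 0, 0, -18, -0.135, 0.035, -0.01, 0.1, 0, 0, -26.9, -0.19, 0.05, -0.01, 0.1, 0, 0, -26.9, -0.245, 0.064, -0.01, 0.1, 0, 0, -26.9, -0.295, 0.077, -0.01, 0.1, 0, 0, -26.9, -0.34, 0.089, -0.01, 0.1, 0, 0, -26.9, -0.362, 0.095, -0.01, 0.1, 0, 0, -26.9, -0.371, 0.0965, -0.007, 0.1, 0, 0, -26.9, -0.371, 0.0965, -0.007, 0.1, 0, 0, -26.9, -0.371, 0.0965, -0.007, 0.1, 0, 0, -26.9, -0.371, 0.0965, -0.007, 0.1])

```text
clock: 7.28
position: [0.5383, -0.1732, 0.3859]
ee_rot: [0.639, 0.77, 0.0, 0.0]
ft_force: [0.5, -0.5, -1.4]
grip_width: 0.148
grasp_force: 68.4
```

```bash
python3 - <<'E'
from h import *
import pickle
o=status.get_obs();m=viewer.camera_model('wrist');im=viewer.camera('wrist')
pickle.dump((o,m),open('w4.pkl','wb'))
print(o['clock'],o['position'],o['ee_rot'],o['ft_force'],o['grasp_force'])
cv2.imwrite('pics/w4.png',crop(im[:,:,::-1],160,100,192,144,800,600))
goal([.538,-.1745,.335],100.5)
# predicted tip & opening corners
c=np.array([.5494,-.1757]);a=np.radians(10.5);ex=np.array([np.cos(a),np.sin(a)]);ey=np.array([-ex[1],ex[0]])
X=[[*(c+x*ex+y*ey),z] for x,y,z in[(-.012,0,.1355),(-.055,.029,.155),(.04,.029,.155),(.04,-.029,.155),(-.055,-.029,.155)]]
print(((proj(m,X)-[160,100])*4.167+1.6).round().tolist())
E
```

```text
7.275 [ 0.53829261 -0.17315411  0.38593793] [6.38520465e-01 7.69604825e-01 8.42979914e-05 1.45082371e-04] [ 0.53528997 -0.46019127 -1.43146784] 68.42297673225403
turn [0.02 0.01 0.11] shift [-0.001  -0.0005  0.0509]
[[382.0, 276.0], [237.0, 193.0], [557.0, 194.0], [549.0, 381.0], [243.0, 380.0]]
```

View pics/w4.png

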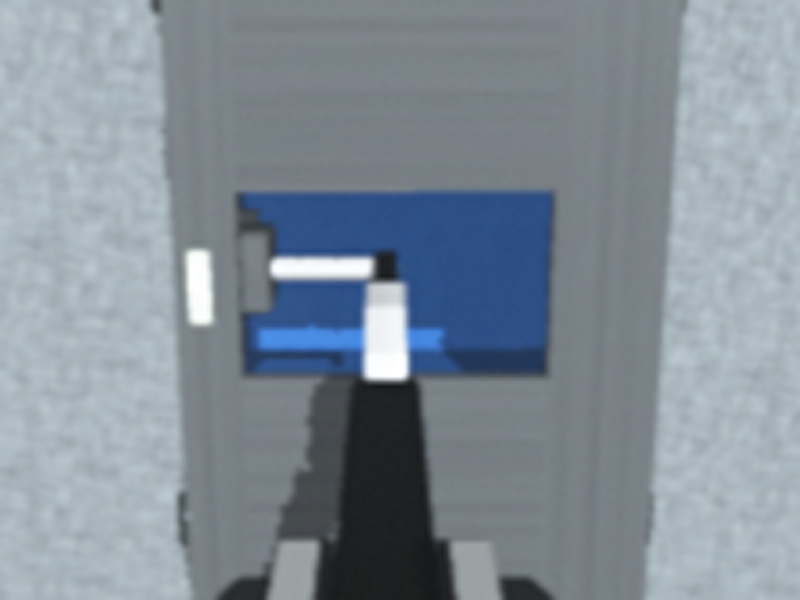

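Emit:
play_rows(plan=[0, 0, 0, 0, 0, 0.015, 0.1, 0, 0, 0, 0, 0, 0.03, 0.1, 0, 0, 0, 0, 0, 0.045, 0.1, 0, 0, 0, 0, 0, 0.052, 0.1, 0, 0, 0, 0, 0, 0.055, 0.1, 0, 0, 0, 0, 0, 0.057, 0.1, 0, 0, 0, 0, 0, 0.058, 0.1, 0, 0, 0, 0, 0, 0.059, 0.1, 0, 0, 0, 0, 0, 0.059, 0.1])

```text
clock: 8.45
position: [0.5382, -0.1744, 0.3269]
ee_rot: [0.639, 0.769, 0.0, 0.0]
ft_force: [-0.3, -0.4, -1.2]
grip_width: 0.15
grasp_force: 68.4
```

Emit:
play_rows(plan=[0, 0, 0, 0, 0, 0.001, 0.1, 0, 0, 0, 0, 0, 0.002, 0.1, 0, 0, 0, 0, 0, 0.002, 0.1])

```text
clock: 8.82
position: [0.5383, -0.1744, 0.3251]
ee_rot: [0.639, 0.769, 0.0, 0.0]
ft_force: [-0.3, -0.2, 3.3]
grip_width: 0.153
grasp_force: 69.1
```

Emit:
play_rows(plan=[0, 0, 0, 0, 0, 0.001, 0.1, 0, 0, 0, 0, 0, 0.001, 0.1])

```text
clock: 9.07
position: [0.5381, -0.1744, 0.3237]
ee_rot: [0.639, 0.769, 0.0, 0.0]
ft_force: [0.2, 0.8, 3.7]
grip_width: 0.149
grasp_force: 69.0
```

Emit:
play_rows(plan=[0, 0, 0, 0, 0, 0.001, 0.1, 0, 0, 0, 0, 0, 0.001, 0.1])

```text
clock: 9.32
position: [0.5381, -0.1744, 0.3226]
ee_rot: [0.639, 0.769, -0.0, -0.0]
ft_force: [-0.3, 0.6, 3.0]
grip_width: 0.15
grasp_force: 69.0
```

Emit:
play_rows(plan=[0, 0, 0, 0, 0, -0.008, 0.1, 0, 0, 0, 0.0005, 0.012, -0.01, 0.1, 0, 0, 0, 0.001, 0.024, -0.008, 0.1, 0, 0, 0, 0.001, 0.024, -0.004, 0.1, 0, 0, 0, 0.001, 0.024, 0.015, 0.1, 0, 0, 0, 0.001, 0.024, 0.035, 0.1, 0, 0, 0, 0.001, 0.024, 0.055, 0.1, 0, 0, 0, 0.001, 0.024, 0.065, 0.1, 0, 0, 0, 0.001, 0.024, 0.068, 0.1, 0, 0, 0, 0.001, 0.024, 0.068, 0.1, 0, 0, 0, 0.001, 0.024, 0.068, 0.1])

```text
clock: 10.7
position: [0.5618, -0.1691, 0.2554]
ee_rot: [0.639, 0.769, 0.0, 0.001]
ft_force: [-0.2, -0.1, -1.5]
grip_width: 0.152
grasp_force: 68.4
```

```bash
python3 - <<'E'
from h import *
o=status.get_obs();m=viewer.camera_model('wrist');im=viewer.camera('wrist');s=viewer.camera('scene')
print(o['clock'],o['position'],o['ft_force'])
a=crop(im[:,:,::-1],160,150,100,150,400,600);b=crop(s[:,:,::-1],150,140,90,135,400,600)
cv2.imwrite('pics/w5.png',np.hstack([a,b]))
E
```

```text
10.7 [ 0.56180214 -0.16906513  0.25544815] [-0.21048086 -0.09428978 -1.47944502]
```

View pics/w5.png

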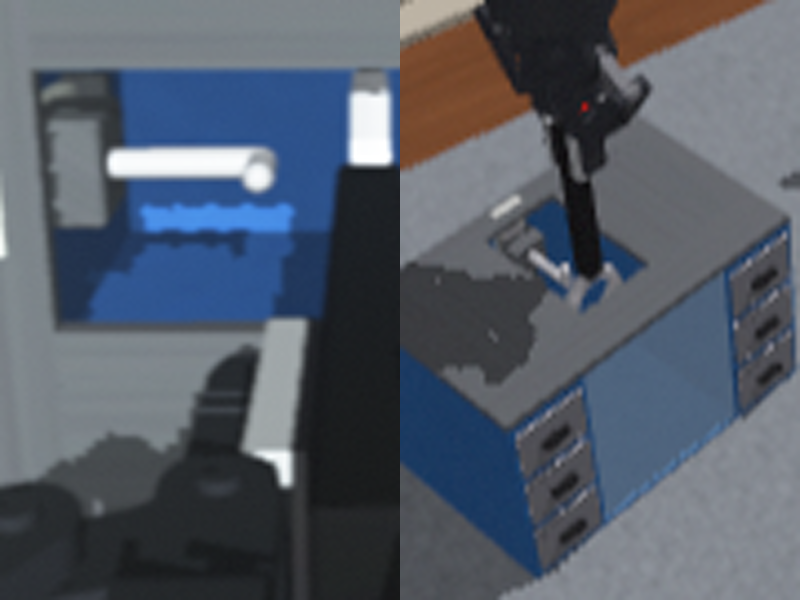

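Emit:
play_rows(plan=[0, 0, 0, 0, -0.006, 0, 0.1, 0, 0, 0, 0, -0.012, 0, 0.1, 0, 0, 0, 0, -0.018, 0, 0.1, 0, 0, 0, 0, -0.022, 0, 0.1, 0, 0, 0, 0, -0.022, 0, 0.1])

```text
clock: 11.42
position: [0.5396, -0.1732, 0.2549]
ee_rot: [0.639, 0.769, -0.0, 0.0]
ft_force: [-0.6, 0.4, -0.8]
grip_width: 0.152
grasp_force: 68.4
```

Ring passes over the tip freely (no contact force). Continue to the hang position and start down.

Emit:
play_rows(plan=[0, 0, 0, 0, -0.006, 0, 0.1, 0, 0, 0, 0, -0.012, 0, 0.1, 0, 0, 0, 0, -0.017, 0, 0.1, 0, 0, 0, 0, -0.0185, 0, 0.1, 0, 0, 0, 0, -0.0185, 0.004, 0.1, 0, 0, 0, 0, -0.0185, 0.008, 0.1, 0, 0, 0, 0, -0.0185, 0.012, 0.1, 0, 0, 0, 0, -0.0185, 0.014, 0.1, 0, 0, 0, 0, -0.0185, 0.014, 0.1])

```text
clock: 12.55
position: [0.5216, -0.1764, 0.2405]
ee_rot: [0.639, 0.769, -0.0, -0.0]
ft_force: [-0.4, -0.1, -0.6]
grip_width: 0.151
grasp_force: 68.4
```

Emit:
play_rows(plan=[0, 0, 0, 0, 0, 0.001, 0.1, 0, 0, 0, 0, 0, 0.002, 0.1, 0, 0, 0, 0, 0, 0.002, 0.1])

```text
clock: 12.92
position: [0.5218, -0.1764, 0.2388]
ee_rot: [0.639, 0.769, 0.0, 0.0]
ft_force: [-0.2, -0.0, -0.7]
grip_width: 0.152
grasp_force: 68.4
```

Emit:
play_rows(plan=[0, 0, 0, 0, 0, 0.001, 0.1, 0, 0, 0, 0, 0, 0.002, 0.1, 0, 0, 0, 0, 0, 0.003, 0.1, 0, 0, 0, 0, 0, 0.003, 0.1])

```text
clock: 13.42
position: [0.5218, -0.1764, 0.2358]
ee_rot: [0.639, 0.769, 0.0, 0.0]
ft_force: [-0.5, 0.4, 2.4]
grip_width: 0.15
grasp_force: 69.1
```

Emit:
play_rows(plan=[0, 0, 0, 0, 0, 0.001, 0.1, 0, 0, 0, 0, 0, 0.002, 0.1, 0, 0, 0, 0, 0, 0.003, 0.1, 0, 0, 0, 0, 0, 0.004, 0.1, 0, 0, 0, 0, 0, 0.005, 0.1, 0, 0, 0, 0, 0, 0.006, 0.1, 0, 0, 0, 0, 0, 0.007, 0.1, 0, 0, 0, 0, 0, 0.008, 0.1, 0, 0, 0, 0, 0, 0.009, 0.1, 0, 0, 0, 0, 0, 0.01, 0.1])

```text
clock: 14.68
position: [0.5217, -0.1764, 0.2257]
ee_rot: [0.639, 0.769, 0.0, 0.0]
ft_force: [0.9, -0.2, 3.5]
grip_width: 0.153
grasp_force: 69.1
```

Emit:
play_rows(plan=[0, 0, 0, 0, 0, 0.001, 0.1, 0, 0, 0, 0, 0, 0.002, 0.1, 0, 0, 0, 0, 0, 0.0025, 0.1])

```text
clock: 15.05
position: [0.5217, -0.1764, 0.2232]
ee_rot: [0.639, 0.769, 0.0, 0.0]
ft_force: [1.0, -0.4, 2.7]
grip_width: 0.154
grasp_force: 69.0
```

Emit:
play_rows(plan=[0, 0, 0, 0, 0, 0.001, 0.1, 0, 0, 0, 0, 0, 0.002, 0.1, 0, 0, 0, 0, 0, 0.0025, 0.1])

```text
clock: 15.42
position: [0.5217, -0.1764, 0.2206]
ee_rot: [0.639, 0.769, 0.0, 0.0]
ft_force: [0.4, -0.1, 3.0]
grip_width: 0.154
grasp_force: 69.0
```

Emit:
play_rows(plan=[0, 0, 0, 0, 0, 0.001, 0.1, 0, 0, 0, 0, 0, 0.002, 0.1, 0, 0, 0, 0, 0, 0.0025, 0.1])

```text
clock: 15.8
position: [0.5217, -0.1764, 0.2181]
ee_rot: [0.639, 0.769, -0.0, 0.0]
ft_force: [1.4, -0.4, 2.2]
grip_width: 0.155
grasp_force: 69.0
```

Emit:
play_rows(plan=[0, 0, 0, 0, 0, 0.001, 0.1, 0, 0, 0, 0, 0, 0.002, 0.1, 0, 0, 0, 0, 0, 0.0025, 0.1])

```text
clock: 16.18
position: [0.5217, -0.1764, 0.2158]
ee_rot: [0.639, 0.769, 0.0, 0.0]
ft_force: [0.6, -0.0, 4.5]
grip_width: 0.151
grasp_force: 69.1
```

Emit:
play_rows(plan=[0, 0, 0, 0, 0, 0.0005, 0.1, 0, 0, 0, 0, 0, 0.001, 0.1, 0, 0, 0, 0, 0, 0.001, 0.1])

```text
clock: 16.55
position: [0.5218, -0.1765, 0.2152]
ee_rot: [0.639, 0.769, 0.0, 0.0]
ft_force: [0.4, 0.3, 7.0]
grip_width: 0.155
grasp_force: 69.6
```

Emit:
play_rows(plan=[0, 0, 0, 0, 0, 0.0005, 0.1, 0, 0, 0, 0, 0, 0.001, 0.1, 0, 0, 0, 0, 0, 0.001, 0.1])

```text
clock: 16.92
position: [0.5219, -0.1765, 0.2145]
ee_rot: [0.639, 0.769, 0.0, 0.0]
ft_force: [-0.3, 0.5, 9.7]
grip_width: 0.154
grasp_force: 69.9
```

Emit:
play_rows(plan=[0, 0, 0, 0, 0, 0.0005, 0.1, 0, 0, 0, 0, 0, 0.0007, 0.1, 0, 0, 0, 0, 0, 0.0007, 0.1, 0, 0, 0, 0, 0, 0.0007, 0.1, 0, 0, 0, 0, 0, 0.0007, 0.1, 0, 0, 0, 0, 0, 0.0007, 0.1, 0, 0, 0, 0, 0, 0.0007, 0.1])

```text
clock: 17.8
position: [0.5219, -0.1765, 0.214]
ee_rot: [0.639, 0.769, 0.0, 0.001]
ft_force: [-1.5, 1.1, 11.1]
grip_width: 0.148
grasp_force: 70.1
```

Emit:
play_rows(plan=[0, 0, 0, 0, 0, 0.0002, 0.1, 0, 0, 0, 0, 0, 0.0002, 0.1, 0, 0, 0, 0, 0, 0.0002, 0.1, 0, 0, 0, 0, 0, 0.0002, 0.1, 0, 0, 0, 0, 0, -0.0005, 0.1, 0, 0, 0, 0, 0, -0.0012, 0.1, 0, 0, 0, 0, 0, -0.002, 0.1, 0, 0, 0, 0, 0, -0.002, 0.1, 0, 0, 0, 0, 0, -0.002, 0.1])

```text
clock: 18.92
position: [0.5218, -0.1764, 0.2154]
ee_rot: [0.639, 0.769, 0.0, 0.0]
ft_force: [0.4, 0.7, 5.7]
grip_width: 0.154
grasp_force: 69.5
```

Emit:
play_rows(plan=[0, 0, 0, 0, 0, -0.0005, 0.1, 0, 0, 0, 0, 0, -0.001, 0.1, 0, 0, 0, 0, 0, -0.001, 0.1])

```text
clock: 19.3
position: [0.5217, -0.1764, 0.216]
ee_rot: [0.639, 0.769, -0.0, 0.0]
ft_force: [0.6, 0.2, 3.2]
grip_width: 0.154
grasp_force: 69.1
```

Emit:
play_rows(plan=[0, 0, 0, 0, 0, -0.0005, 0.1, 0, 0, 0, 0, 0, -0.001, 0.1, 0, 0, 0, 0, 0, -0.001, 0.1])

```text
clock: 19.68
position: [0.5216, -0.1764, 0.2168]
ee_rot: [0.639, 0.769, -0.0, -0.0]
ft_force: [1.0, -0.1, 1.3]
grip_width: 0.152
grasp_force: 68.8
```

Emit:
play_rows(plan=[0, 0, 0, 0, 0, -0.0005, 0.1, 0, 0, 0, 0, 0, -0.0008, 0.1, 0, 0, 0, 0, 0, -0.0008, 0.1])

```text
clock: 20.05
position: [0.5214, -0.1764, 0.2175]
ee_rot: [0.639, 0.769, -0.0, -0.0]
ft_force: [-0.1, -1.1, -0.3]
grip_width: 0.153
grasp_force: 68.6
```

Emit:
play_rows(plan=[0, 0, 0, 0, 0, 0, 0.1, 0, 0, 0, 0, 0, 0, 0.1, 0, 0, 0, 0, 0, 0, 0.18, 0, 0, 0, 0, 0, 0, 0.22, 0, 0, 0, 0, 0, 0, 0.3, 0, 0, 0, 0, 0, 0, 0.4, 0, 0, 0, 0, 0, 0, 0.5, 0, 0, 0, 0, 0, 0, 0.5], squeeze=20)

```text
clock: 21.05
position: [0.5217, -0.1764, 0.2178]
ee_rot: [0.639, 0.769, -0.0, 0.0]
ft_force: [0.3, -0.6, -0.4]
grip_width: 0.495
grasp_force: 0.0
```

```bash
python3 - <<'E'
from h import *
o=status.get_obs();im=viewer.camera('wrist');s=viewer.camera('scene')
print(o['clock'],o['position'],o['ft_force'],o['grip_width'])
a=crop(im[:,:,::-1],190,150,120,180,400,600);b=crop(s[:,:,::-1],150,140,90,135,400,600)
cv2.imwrite('pics/w6.png',np.hstack([a,b]))
E
```

```text
21.05 [ 0.52169961 -0.17643732  0.21782296] [ 0.33869196 -0.62826224 -0.40496261] 0.4954909883675446
```

View pics/w6.png

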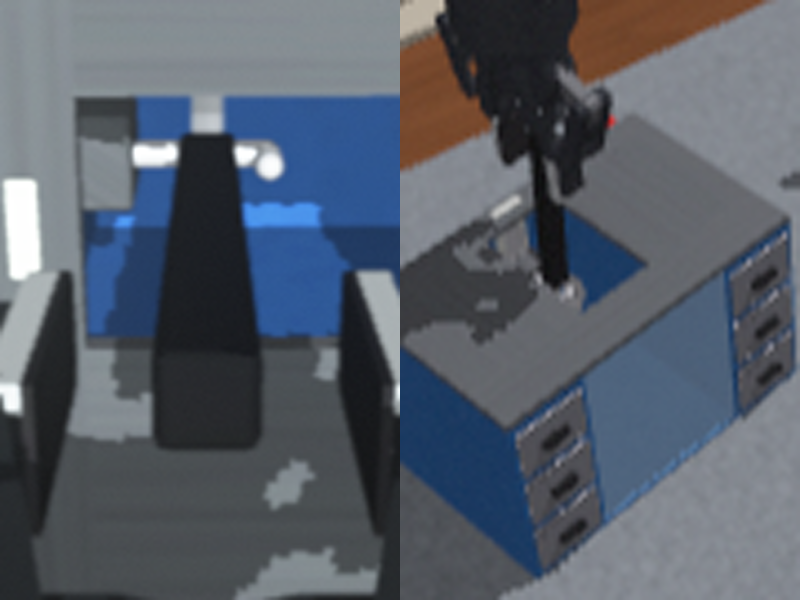

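Emit:
play_rows(plan=[0, 0, 0, 0, 0, -0.01, 0.5, 0, 0, 0, 0, 0, -0.03, 0.5, 0, 0, 0, 0, 0, -0.06, 0.5, 0, 0, 0, 0, 0, -0.1, 0.5, 0, 0, 0, 0, 0, -0.14, 0.5, 0, 0, 0, 0, 0, -0.17, 0.5, 0, 0, 0, 0, 0, -0.17, 0.5, 0, 0, 0, 0, 0, -0.17, 0.5, 0, 0, 0, 0, 0, -0.17, 0.5, 0, 0, 0, 0, 0, -0.17, 0.5, 0, 0, 0, 0, 0, -0.17, 0.5, 0, 0, 0, 0, 0, -0.17, 0.5, 0, 0, 0, 0, 0, -0.17, 0.5, 0, 0, 0, 0, 0, -0.17, 0.5])

```text
clock: 22.9
position: [0.5217, -0.1764, 0.3879]
ee_rot: [0.639, 0.769, -0.0, 0.0]
ft_force: [-0.4, 0.2, -0.4]
grip_width: 0.504
grasp_force: 0.0
```

```bash
python3 - <<'E'
from h import *
o=status.get_obs();ims=[viewer.camera('scene') for _ in range(8)];im=viewer.camera('wrist')
print(o['clock'],o['position'],[int(np.abs(ims[0].astype(int)-x)[150:300,150:250].max()) for x in ims[1:]])
cv2.imwrite('pics/w7.png',np.hstack([crop(im[:,:,::-1],190,80,120,180,400,600),crop(ims[-1][:,:,::-1],150,140,90,135,400,600)]))
E
```

```text
22.9 [ 0.52170816 -0.17639012  0.38785923] [8, 11, 10, 8, 12, 9, 11]
```

View pics/w7.png

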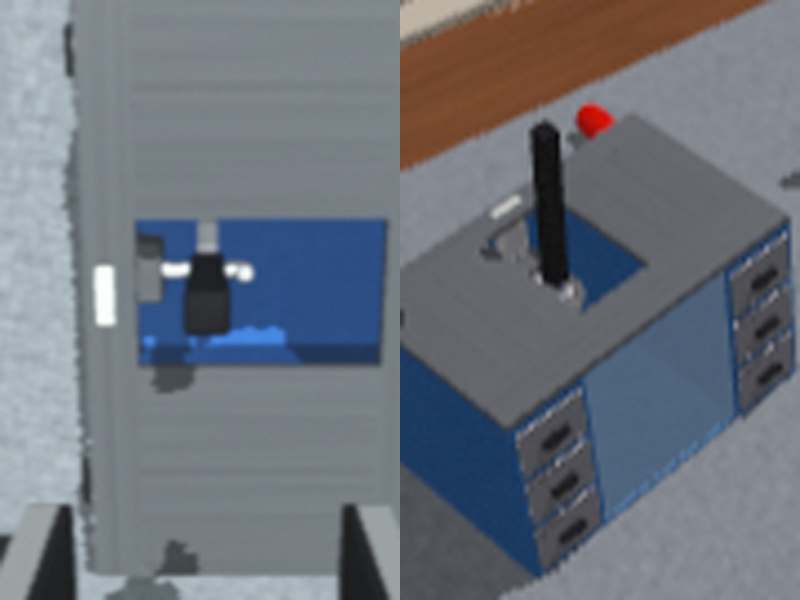

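```bash
python3 -c "
from workcell import manip
print(manip.hand_in())"
```

```text
the job is handed in; nothing more can be done
None
```

Job handed in at about 23 s: the mirror hangs upright and still on the hook, which I pushed to its lower stop and held at about 12 N; no roof contact showed in the forces or pictures, but my touch on the hook tip to find its height reached about 5 N, over the 4 N limit, and slid it down some 2.5 mm before the mirror was on it.

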